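# Reload the bench bag clipper

### The arm

A 6-joint arm with a two-finger parallel gripper is mounted at the origin on the work surface. World frame = base frame: x ahead of the robot, y to its left, z up, the work surface at z = 0. Lengths are in mm, angles in rad, forces in N, time in s.
With the tool pointing down it reaches from about 375 to 925 mm from the base axis. Payload 5.7 kg.
Tool frame: the origin (TCP) lies midway between the tips of the shut fingers; the grasp point (between the pads) lies 19 mm behind it; z points along the fingers, y is the line along which they close (so a half turn about z gives the same grasp; the last joint's range is limited). The gripper opens to 85 mm and grips with 20 to 120 N. Pads are 22 mm wide; open, the fingers measure 114 mm over their backs; the gripper's body (76 mm by 85 mm) begins 54 mm behind the grasp point. The pads swing forward as they close: fully open they stand 13 mm farther back than shut.
Start: joints at [1.07, 0.359, 1.51, -0, 1.272, -0.115], TCP at [225.771, 555.869, 231.267] pointing down, gripper open.
Joint ranges: [-2.97, 2.97], [-1.01, 2.36], [0.21, 2.38], [-0.96, 4.11], [0.2, 2.71], [-2.98, 2.98]. Speed limits (rad/s): [2.39, 2.39, 3.14, 3.14, 3.14, 3.14].

### API

Orientations are given as a rotation vector (axis times angle).
In Python, from workcell import robot gives the robot as it stands. The module is installed in compiled form; this text tells all that it offers.
- The arm moves only by the shell command python3 -m creep 'ROWS' [OPENING]. ROWS is text: rows parted by semicolons, each of 6 numbers parted by spaces: the shift along the world's x, y, z in m, then the turn, a rotation vector about the world's x, y, z in rad. A call has 1 to 20 rows; each row is the pose to reach, as a shift and turn from the pose commanded when the call began; what a row does not reach only later rows make up. A row lasts 1/8 s, in which the tool goes at most 62.5 mm and 10.7 degrees, less where a joint would pass 70% of its speed; a pose out of reach is approached as far as the arm can. A call with a gripper value outside its range is refused whole. OPENING is the opening, from 0 (shut) to 1 (fully open), set as the call begins (- or left out, the last holds). The fingers move at their own pace and stop on an object; the grip force is fixed at half the most. Time passes only in rows, so rows that repeat a pose let the fingers close. It gives the time, the measured TCP pose, the force, the opening and the grip force at its end, in the units of the state.
- robot.get_obs(): the state, without advancing time (a new reading comes with each control period).
- robot.camera(name): name is "scene" or "top" or "wrist"; returns the picture (384x512x3 uint8, red, green, blue); there is no depth.
- robot.get_calibration(name): a dict with "intrinsics" (3x3 intrinsics, pixels), "k1" (the pictures are not rectified: a ray, as slopes to the right and down, at radius r is drawn at 1 + k1 r^2 times it, then the intrinsics apply), "xyz" and "attitude" of the camera in the world. Camera axes: x right, y up, looking along -z (the intrinsics and any distortion apply to the point x, -y, -z); pixel columns grow to the right and rows downward; lengths in mm; the calibration is good to about 2 mm. A picture is of the moment at which its call begins: read the wrist's pose just before it. get_calibration takes no time and is no camera call; for the wrist camera it gives the pose at the moment of the call.
- robot.close_job(): hands the job in; it is judged then, once.
The state is a dict: "clock": time; "joint_pos": joint angles; "qd": joint speeds; "tau": joint torques, N m; "tcp_pos": TCP position; "eef_rot": TCP orientation; "contact_force": force on the tool from outside, world axes, zero at the start; "moment": the same for the moment, N m; "grip_width": finger opening in mm; "finger_force": force on a finger pad.
Only numpy, scipy, OpenCV 4.12 (cv2) and the standard library are available. Lean on these libraries where they do the work, as an engineer would, in place of code of your own. Each camera call takes 0.05 s, during which the arm holds its last target. There are 200 camera calls.

### The job

Reload the bag clipper: put the full-length stick of clips, legs down, into the clipper's open channel with the spring follower pushed back behind it, so that it lies flat on the channel floor between the follower and the front lip. Then slide the cover fully shut over it. Leave the short remnant stick, spoon, jar, bowl and cup where they are.

Things in the scene. Friction and masses are not known exactly. Their poses are not given: they have to be found in the camera images.
- stick: Full stick of bag-closing clips, bare aluminium, inverted U section, thin dark cross lines: 80 long (x) x 32 wide (y) x 28 high, legs 4 thick, crown 5, about 90 g, lying legs down on the table. Origin: centre of its underside, z up. Its ends are alike. Grip it across its width with the fingertips at least 11 mm above its underside, to stay clear of the channel walls.
- remnant: Short leftover stick, same section (32 wide, 28 high) but only 32 mm long (x). Must be left alone. Origin: centre of its underside.
- clipper: Bench bag clipper, grey and steel, screwed down (place and yaw vary), base plate 290 x 100 mm. Origin: on the table below the centre of the loading bay; x runs from the nose (-120 mm) to the rear (+170 mm), z up. A channel open at the top runs along x: walls 9 mm high, 4 thick. A spring end block stands at x = 143 to 165 mm, 63 mm above the table.
- bay (a point): Point on the channel floor, 30 mm above the table, at the centre of the loading bay; axes as the clipper's. A properly loaded stick (either way round) has its origin here. The channel is 38 mm wide inside; a rib 14 wide, 6 high along its middle goes between the stick's legs.
- lip (a point): Middle of the top edge of the front lip's inner face: 40 mm toward the nose from the bay point, 9 mm above the channel floor; axes as the clipper's. The lip is a 6 mm thick cross wall that closes the channel in front and keeps the stick in. Nothing ahead of it is higher than it.
- follower (a joint): Travel of the black spring follower in the channel, m: 0 at rest, grows to the rear (+x of the clipper), at most 0.045. A loaded stick holds it at 0.030. Spring force 2.4 N at 0, 4.2 N at 0.030, 5.1 N at 0.045. The end of a stick held just above the lip can push it back; lowered behind the lip and let go, the stick is pushed forward against the lip.
- follower_face (a point): Centre of the follower's flat front face, 16 mm above the channel floor; axes as the clipper's. The face is 34 mm wide and reaches from 1 to 30 mm above the floor; at rest it is 50 mm behind the lip.
- cover (a joint): Travel of the sliding cover, m: 0 fully shut over the bay, grows to the rear (+x of the clipper), 0.115 fully open; starts 0.096 to 0.115, stays where left, slides with about 3 N. An aluminium inverted channel 92 long, 56 wide, top 70 mm above the table; front edge at clipper x = -46 mm + travel. It clears a seated stick by 8 mm and jams on one standing proud.
- cover_tab (a point): Centre of the black upright finger tab on the cover, moving with it: 14 (x) x 24 (y) mm, from 70 to 95 mm above the table (this point 83 mm); axes as the clipper's. With the cover shut it is 20 mm behind the bay point (clipper x = 20 mm + travel). Pinch it across y, or push its rear face.
- spoon: Steel spoon with handle, 190 mm long, lying on the table; bystander.
- jar: Glass jar with white cap, 54 mm diameter, 75 mm high; bystander. Origin: centre of its underside.
- bowl: Steel bowl, 150 mm across, 50 mm high; bystander. Origin: centre of its underside.
- cup: Blue plastic cup, 72 mm across, 80 mm high; bystander. Origin: centre of its underside.
There are look-alikes about, which are no part of the job. There is more than one size of the stick; the one meant has the size given above.

How it is judged:
By the outcome, as a careful person would: the job done as asked, in the order asked, and still so for the second after the job is handed in, with the robot touching nothing.
It also fails if it takes over 51 s, if anything falls off the work surface, if the arm or the gripper's body presses on something with over 40 N, if the wrist force passes 120 N, or if a joint passes its speed limit or range.

## Working session

There is one attempt and no reset: what is moved stays moved. The work goes in short steps, Python scripts to look and compute and a shell command to move; the robot and the scene stay as the last step left them, time stands still between calls to the robot, and variables do not carry over. Pictures are saved under pics/ and viewed, at most 13 in all, crops included, and the job is handed in when it is done.

```bash
mkdir -p pics
cat > h.py <<'E'
import numpy as np, cv2
from scipy.spatial.transform import Rotation as R
from workcell import robot
def cal(n):
    c=robot.get_calibration(n); a=np.array(c["attitude"],float)
    M=R.from_rotvec(a).as_matrix() if a.shape==(3,) else (a if a.shape==(3,3) else R.from_quat(a).as_matrix())
    return np.array(c["intrinsics"],float),float(c["k1"]),np.array(c["xyz"],float),M
def ray(c,uv):
    K,k1,p,M=c
    q=cv2.undistortPoints(np.array([[uv]],float),K,np.array([k1,0,0,0.]))[0,0]
    d=M@np.array([q[0],-q[1],-1]); return p,d
def onz(c,uv,z):
    p,d=ray(c,uv); return p+d*(z-p[2])/d[2]
def proj(c,P):
    K,k1,p,M=c; v=M.T@(np.array(P,float)-p); x,y=v[0]/-v[2],-v[1]/-v[2]
    s=1+k1*(x*x+y*y); return K[:2,:2]@np.array([x*s,y*s])+K[:2,2]
def tri(rs):
    A=np.zeros((3,3));b=np.zeros(3)
    for p,d in rs:
        d=d/np.linalg.norm(d);N=np.eye(3)-np.outer(d,d);A+=N;b+=N@p
    return np.linalg.solve(A,b)
E
python3 - <<'E'
from h import *
o=robot.get_obs();print(o)
for n in("scene","top","wrist"):
    print(n,robot.get_calibration(n))
    im=robot.camera(n);cv2.imwrite(f"pics/{n}0.png",im[...,::-1])
a=[cv2.imread(f"pics/{n}0.png") for n in("scene","top")]
cv2.imwrite("pics/s0.png",cv2.resize(a[0],(800,600),interpolation=cv2.INTER_CUBIC))
cv2.imwrite("pics/t0.png",cv2.resize(a[1],(800,600),interpolation=cv2.INTER_CUBIC))
E
```

```text
{'clock': 0.0, 'joint_pos': array([ 1.06992923e+00,  3.59523795e-01,  1.51144587e+00,  8.44843446e-06,
        1.27253968e+00, -1.15094988e-01]), 'qd': array([-1.82400262e-04,  1.21675682e-04,  5.82147361e-04,  4.63065701e-05,
        1.17555312e-03,  6.24485883e-04]), 'tau': array([-1.45097265e-04, -5.27630925e+01, -2.78607363e+01, -3.26299305e-04,
        1.32483462e-02,  1.51089620e-05]), 'tcp_pos': array([225.42691835, 555.2843838 , 230.43731538]), 'eef_rot': array([-6.02109609e-01, -3.08275227e+00,  2.86468714e-03]), 'contact_force': array([0.40688416, 0.04053675, 0.33001336]), 'moment': array([ 0.00348414, -0.02565824, -0.03687342]), 'finger_force': 0.0, 'grip_width': 85.44907119627646}
scene {'intrinsics': array([[350.91494146,   0.        , 252.0060523 ],
       [  0.        , 350.91494146, 195.26921031],
       [  0.        ,   0.        ,   1.        ]]), 'k1': -0.06098897469994484, 'xyz': array([ 857.34624936, -581.87919199,  792.43112626]), 'attitude': array([0.74054581, 0.19979273, 0.46951748])}
top {'intrinsics': array([[370.95119398,   0.        , 261.84676382],
       [  0.        , 370.95119398, 190.41988402],
       [  0.        ,   0.        ,   1.        ]]), 'k1': -0.046543397141482444, 'xyz': array([ 388.04362351,   22.39703527, 1075.70125015]), 'attitude': array([ 0.12470804, -0.09519319, -1.55411281])}
wrist {'intrinsics': array([[280.7284946 ,   0.        , 253.04874056],
       [  0.        , 280.7284946 , 189.75041838],
       [  0.        ,   0.        ,   1.        ]]), 'k1': -0.010449352471725161, 'xyz': array([162.32851988, 581.97303662, 373.59598583]), 'attitude': array([-0.24174184, -0.16271513,  1.1773919 ])}
```

View pics/t0.png

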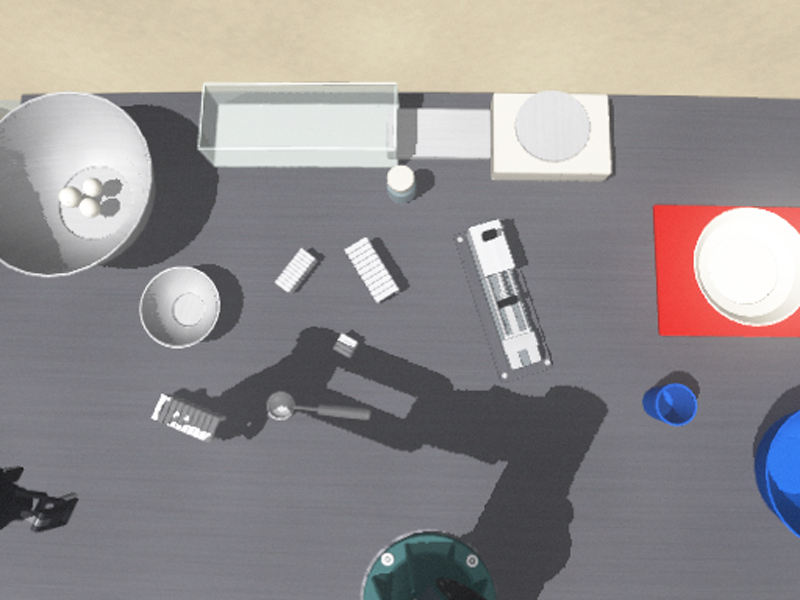

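View pics/s0.png

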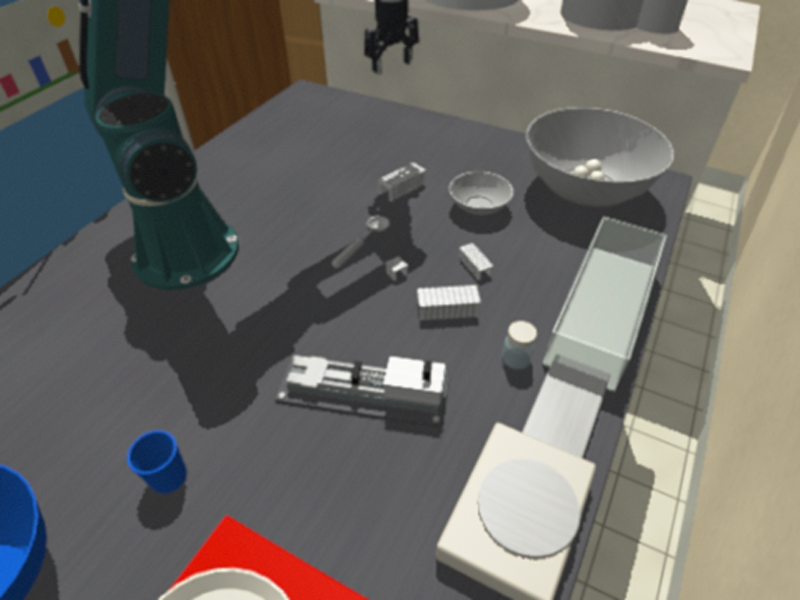

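The top view (800x600 px) shows four stick-like things: a ribbed bar at (372,270), a smaller ribbed bar at (296,270), a short piece at (345,344) and a grey studded block at (187,417). The clipper runs from its nose at (525,355) to its rear at (487,235), with the black follower at (508,300) and the tab at (490,235). The scene view shows the same things at (448,300), (476,260), (398,268) and (402,180).

Next I'll measure their sizes.

Run:
```python
from h import *
im={n:cv2.imread(f"pics/{n}0.png") for n in("top","scene")}
cs={n:cal(n) for n in im}
seeds={"top":[(372,270),(296,270),(345,344),(187,417)],"scene":[(448,300),(476,260),(398,268),(402,180)]}
for n in im:
    hsv=cv2.cvtColor(im[n],cv2.COLOR_BGR2HSV)
    m=((hsv[...,2]>125)).astype(np.uint8)
    m=cv2.morphologyEx(m,cv2.MORPH_CLOSE,np.ones((3,3)))
    k,l,st,ce=cv2.connectedComponentsWithStats(m)
    for s in seeds[n]:
        u=np.array(s)*.64
        w=l[int(u[1])-5:int(u[1])+6,int(u[0])-5:int(u[0])+6]; w=w[w>0]
        if len(w)==0: print(n,s,"none");continue
        i=np.bincount(w).argmax()
        cnt=max(cv2.findContours((l==i).astype(np.uint8),0,2)[0],key=len)[:,0].astype(float)
        P=np.array([onz(cs[n],p,28)[:2] for p in cnt],np.float32)
        r=cv2.minAreaRect(P);print(n,s,st[i].tolist(),np.round(r[0],1),np.round(r[1],1),round(r[2],1))
t=im["top"];s=im["scene"]
a=cv2.resize(t[130:270,90:250],(400,350),interpolation=cv2.INTER_CUBIC);b=cv2.resize(s[100:210,230:330],(400,440),interpolation=cv2.INTER_CUBIC)
c=cv2.resize(t[130:250,280:360],(400,600),interpolation=cv2.INTER_CUBIC)
o=np.zeros((600,800,3),np.uint8);o[:350,:400]=a;o[:,400:]=c
o[350:600,:400]=cv2.resize(s[150:210,240:336],(400,250),interpolation=cv2.INTER_CUBIC)
cv2.imwrite("pics/c1.png",o)
```

```text
top (372, 270) [0, 0, 512, 384, 161850] [568.2  84.9] [1167.4 1639.3] 0.1
top (296, 270) [0, 0, 512, 384, 161850] [568.2  84.9] [1167.4 1639.3] 0.1
top (345, 344) [0, 0, 512, 384, 161850] [568.2  84.9] [1167.4 1639.3] 0.1
top (187, 417) [0, 0, 512, 384, 161850] [568.2  84.9] [1167.4 1639.3] 0.1
scene (448, 300) [267, 182, 41, 15, 493] [582.7 125.7] [122.4  53.1] 33.2
scene (476, 260) [294, 155, 22, 19, 203] [586.6 257.2] [37.9 86.7] 54.0
scene (398, 268) [251, 167, 10, 7, 43] [457.  153.8] [35.  19.3] 64.3
scene (402, 180) [244, 107, 18, 10, 80] [291.4 447.6] [80.5 34.2] 70.2
```

View pics/c1.png

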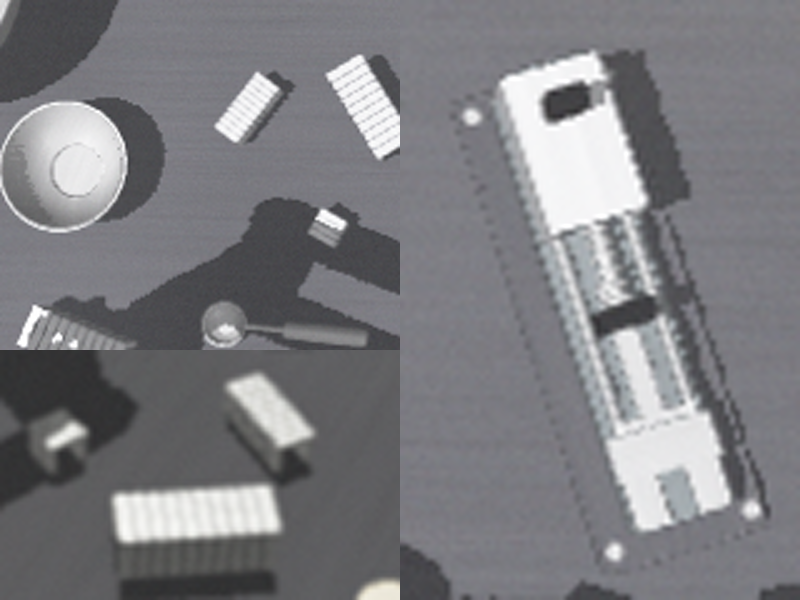

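Crop: the bar at top px (372,270) looks long, the one at (296,270) looks narrow, and the block at (187,417) lies partly in the arm's shadow. Its size must be measured, since it may be the 80 mm one.

Run:
```python
from h import *
t=cv2.imread("pics/top0.png");c=cal("top")
g=cv2.cvtColor(t,cv2.COLOR_BGR2GRAY)
m=(g>185).astype(np.uint8);k,l,st,ce=cv2.connectedComponentsWithStats(m)
for s in [(372,270),(296,270)]:
    u=(np.array(s)*.64).astype(int);w=l[u[1]-6:u[1]+7,u[0]-6:u[0]+7];i=np.bincount(w[w>0]).argmax()
    m2=cv2.morphologyEx((l>0).astype(np.uint8),cv2.MORPH_CLOSE,np.ones((5,5)));_,l2=cv2.connectedComponents(m2);j=l2[u[1],u[0]]
    ct=max(cv2.findContours((l2==j).astype(np.uint8),0,2)[0],key=len)[:,0]
    print(s,cv2.minAreaRect(np.array([onz(c,p,28)[:2] for p in ct],np.float32)))
# visual corner estimate of the shadowed block, 800px
o=np.zeros((600,800,3),np.uint8)
o[:,:400]=0
o[:300,:]=cv2.resize(t[240:294,76:220],(800,300),interpolation=cv2.INTER_CUBIC)
s=cv2.imread("pics/scene0.png");o[300:]=cv2.resize(s[90:140,215:348],(800,300),interpolation=cv2.INTER_CUBIC)
cv2.imwrite("pics/c2.png",o)
```

```text
(372, 270) ((588.4410400390625, 114.79362487792969), (115.54338073730469, 46.68474578857422), 32.490753173828125)
(296, 270) ((585.28173828125, 256.9684753417969), (33.411075592041016, 79.57976531982422), 53.5057258605957)
```

View pics/c2.png

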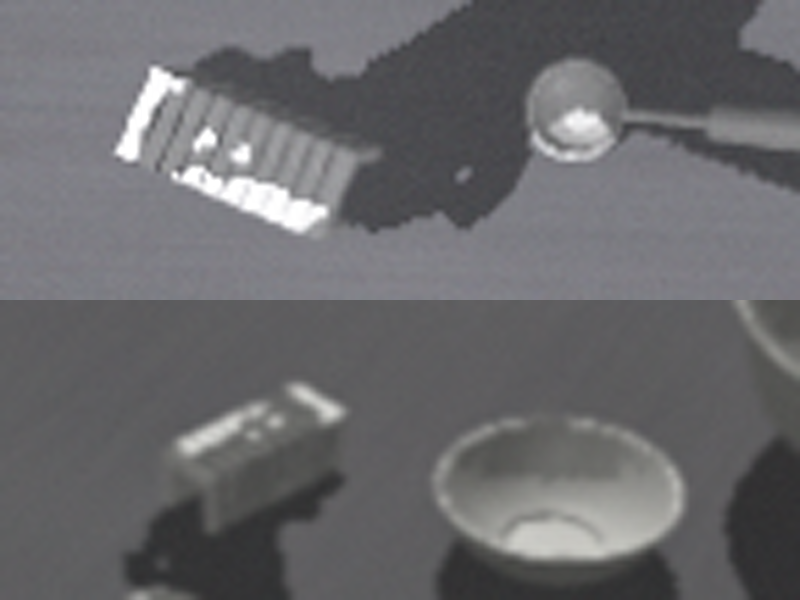

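Choices by the top view, each size measured at z=28:
- (372,270): 115x47 mm, oversize.
- (187,417): about 113x48 mm, oversize.
- (345,344): the remnant.
- (296,270): 80x33 mm, which matches the full stick.

I'll move there and check it with two wrist views.

```bash
R1="x"; python3 -m creep '0.30 -0.40 0.05 0 0 -0.25;0.30 -0.40 0.05 0 0 -0.25;0.30 -0.40 0.05 0 0 -0.25;0.30 -0.40 0.05 0 0 -0.25;0.30 -0.40 0.05 0 0 -0.25;0.30 -0.40 0.05 0 0 -0.25;0.30 -0.40 0.05 0 0 -0.25;0.30 -0.40 0.05 0 0 -0.25;0.30 -0.40 0.05 0 0 -0.25;0.30 -0.40 0.05 0 0 -0.25;0.30 -0.40 0.05 0 0 -0.25;0.30 -0.40 0.05 0 0 -0.25' 1
python3 - <<'E'
from h import *
import pickle
c=cal("wrist");im=robot.camera("wrist")[...,::-1];cv2.imwrite("pics/w1.png",im);pickle.dump(c,open("w1.pkl","wb"))
cv2.imwrite("pics/w1b.png",cv2.resize(im,(800,600),interpolation=cv2.INTER_CUBIC))
print(robot.get_obs()["clock"])
E
```

```text
clock: 1.65
tcp_pos: [524.9, 157.0, 281.1]
eef_rot: [-0.979, -2.985, 0.0]
contact_force: [0.2, -0.0, -0.1]
grip_width: 85.3
finger_force: 0.0
1.7
```

View pics/w1b.png

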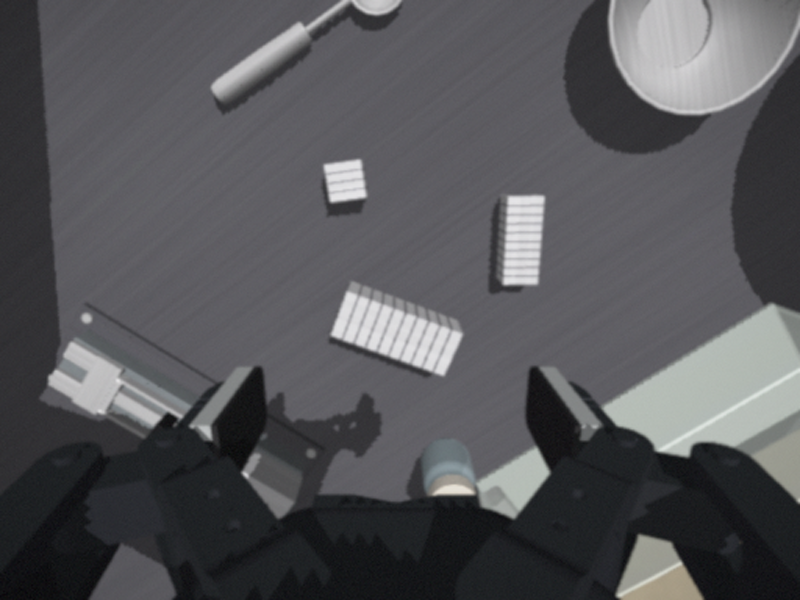

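Wrist view 1: the chosen stick is at (522,240), with the same width as the remnant at (345,180), and the oversize bar is at (397,330). The choice is confirmed. I'll take a second view nearer for height.

```bash
python3 -m creep '0.06 0.10 -0.10 0 0 0;0.06 0.10 -0.10 0 0 0;0.06 0.10 -0.10 0 0 0;0.06 0.10 -0.10 0 0 0;0.06 0.10 -0.10 0 0 0'
cat > stk.py <<'E'
from h import *
def quad(im,seed,th=150):
    g=cv2.cvtColor(im,cv2.COLOR_BGR2GRAY);m=(g>th).astype(np.uint8)
    m=cv2.morphologyEx(m,cv2.MORPH_CLOSE,np.ones((5,5)))
    _,l,st,_=cv2.connectedComponentsWithStats(m)
    x,y=map(int,seed);w=l[y-4:y+5,x-4:x+5];i=np.bincount(w[w>0]).argmax()
    c=max(cv2.findContours((l==i).astype(np.uint8),0,2)[0],key=len)
    b=cv2.boxPoints(cv2.minAreaRect(c));return b,st[i]
E
python3 - <<'E'
from stk import *
import pickle
c=cal("wrist");im=robot.camera("wrist")[...,::-1].copy();cv2.imwrite("pics/w2.png",im);pickle.dump(c,open("w2.pkl","wb"))
c1=pickle.load(open("w1.pkl","rb"));i1=cv2.imread("pics/w1.png")
o=robot.get_obs();print(o["clock"],o["tcp_pos"])
p0=proj(c,[585,257,28]);b1,s1=quad(i1,(522*.64,240*.64));b2,s2=quad(im,p0)
print(b1.tolist(),s1,b2.tolist(),s2,p0)
for z in(25,28,31):
    for cc,b in((c1,b1),(c,b2)):
        P=np.array([onz(cc,p,z)[:2] for p in b],np.float32);print(z,cv2.minAreaRect(P))
t=tri([ray(c1,b1.mean(0)),ray(c,b2.mean(0))]);print("tri",t)
E
```

```text
clock: 2.33
tcp_pos: [585.4, 255.9, 181.8]
eef_rot: [0.981, 2.984, -0.001]
contact_force: [0.4, -0.2, 0.1]
grip_width: 85.3
finger_force: 0.0
2.375 [585.66559796 255.61895621 182.35908808]
[[321.1792907714844, 180.9517364501953], [324.5482482910156, 123.67931365966797], [348.2309875488281, 125.07240295410156], [344.8620300292969, 182.34481811523438]] [ 322  125   27   57 1328] [[237.0, 138.0], [268.0, 138.0], [268.0, 211.0], [237.0, 211.0]] [ 237  138   32   74 2181] [252.60824069 175.58196388]
25 ((587.1029663085938, 258.0895080566406), (34.9633674621582, 84.22986602783203), 54.147743225097656)
25 ((585.684326171875, 256.3483581542969), (35.159873962402344, 81.79542541503906), 53.60153579711914)
28 ((586.2227172851562, 257.6401672363281), (34.700618743896484, 83.59688568115234), 54.14773941040039)
28 ((585.1318359375, 256.75726318359375), (34.80808639526367, 80.97708129882812), 53.601654052734375)
31 ((585.3424682617188, 257.19073486328125), (34.437896728515625, 82.96392822265625), 54.14772033691406)
31 ((584.5796508789062, 257.1662902832031), (34.45637893676758, 80.15882873535156), 53.60160446166992)
tri [583.97671523 257.73896634  30.06823153]
```

The triangulated top height is 30 mm, which agrees with 28. The stick centre is (585.3, 257.0), and the tool y axis is already across its width. I'll descend, close and lift.

```bash
python3 -m creep '0 0.001 -0.06 0 0 0;0 0.001 -0.11 0 0 0;0 0.001 -0.15 0 0 0;0 0.001 -0.171 0 0 0;0 0.001 -0.171 0 0 0;0 0.001 -0.171 0 0 0'
python3 -m creep '0 0 0 0 0 0;0 0 0 0 0 0;0 0 0 0 0 0;0 0 0 0 0 0;0 0 0 0 0 0;0 0 0 0 0 0' 0
python3 -m creep '0 0 0.04 0 0 0;0 0 0.09 0 0 0;0 0 0.15 0 0 0;0 0 0.15 0 0 0;0 0 0.15 0 0 0'
```

```text
clock: 3.12
tcp_pos: [587.0, 256.8, 12.1]
eef_rot: [0.982, 2.982, 0.002]
contact_force: [-0.2, 0.5, 0.2]
grip_width: 85.6
finger_force: 0.0
clock: 3.88
tcp_pos: [586.4, 257.1, 11.1]
eef_rot: [0.981, 2.983, 0.001]
contact_force: [-0.5, 0.3, 6.5]
grip_width: 30.5
finger_force: 60.3
clock: 4.5
tcp_pos: [585.2, 256.7, 159.9]
eef_rot: [-0.982, -2.984, 0.001]
contact_force: [-0.1, -0.1, -1.5]
grip_width: 30.5
finger_force: 59.8
```

Run:
```python
from h import *
c=cal("top")
f=lambda x,y,z:onz(c,((x-400)/5+280-.4,y/5+130-.4),z)
for n,x,y,z in(("bolt rear",472,117,8),("bolt nose1",614,552,8),("bolt nose2",751,510,8),("tab",566,100,95),("foll",627,313,60),("cover front L",545,235,70),("cover front R",650,203,70),("nose front mid",685,518,39),("lip mid inner",660,420,39)):
    print(n,np.round(f(x,y,z),1))
o=robot.get_obs();print(o["joint_pos"])
```

```text
bolt rear [651.2 -49.4   8. ]
bolt nose1 [ 398.1 -131.1    8. ]
bolt nose2 [ 422.9 -209.6    8. ]
tab [639.8 -94.5  95. ]
foll [ 528.6 -131.7   60. ]
cover front L [569.9 -85.5  70. ]
cover front R [ 588.5 -143.4   70. ]
nose front mid [ 417.1 -166.2   39. ]
lip mid inner [ 471.4 -152.8   39. ]
[ 3.05397851e-01  4.80832291e-01  1.49998202e+00 -5.86889361e-05
  1.16155379e+00 -6.29584935e-01]
```

```bash
python3 -m creep '0.023 -0.364 0.08 0 0 0.944;0.023 -0.364 0.08 0 0 0.944;0.023 -0.364 0.08 0 0 0.944;0.023 -0.364 0.08 0 0 0.944;0.023 -0.364 0.08 0 0 0.944;0.023 -0.364 0.08 0 0 0.944;0.023 -0.364 0.08 0 0 0.944;0.023 -0.364 0.08 0 0 0.944;0.023 -0.364 0.08 0 0 0.944;0.023 -0.364 0.08 0 0 0.944;0.023 -0.364 0.08 0 0 0.944'
cat > snap.py <<'E'
from h import *
import pickle,sys
n=sys.argv[1]
robot.camera("wrist") if 0 else None
c=cal("wrist");im=robot.camera("wrist")[...,::-1].copy();cv2.imwrite(f"pics/{n}.png",im);pickle.dump(c,open(n+".pkl","wb"))
cv2.imwrite(f"pics/{n}b.png",cv2.resize(im,(800,600),interpolation=cv2.INTER_CUBIC))
o=robot.get_obs();print(o["clock"],o["tcp_pos"],o["eef_rot"],o["grip_width"])
E
python3 snap.py w3
python3 -m creep '-0.055 -0.06 0 0 0 0;-0.055 -0.06 0 0 0 0;-0.055 -0.06 0 0 0 0;-0.055 -0.06 0 0 0 0'
python3 snap.py w4
```

```text
clock: 5.88
tcp_pos: [608.7, -105.9, 240.1]
eef_rot: [0.485, -3.104, -0.0]
contact_force: [-0.9, 0.4, -0.2]
grip_width: 31.1
finger_force: 59.9
5.925 [ 608.75082253 -106.14540321  240.18125844] [ 4.84233068e-01 -3.10391025e+00 -8.45798137e-05] 30.465667650302905
clock: 6.42
tcp_pos: [554.6, -166.6, 240.5]
eef_rot: [-0.482, 3.103, 0.0]
contact_force: [0.7, -0.5, -0.6]
grip_width: 30.7
finger_force: 59.9
6.475 [ 554.63864506 -166.44664798  240.43182383] [-4.82957470e-01  3.10329457e+00  6.89051068e-05] 30.644581909958866
```

View pics/w3b.png

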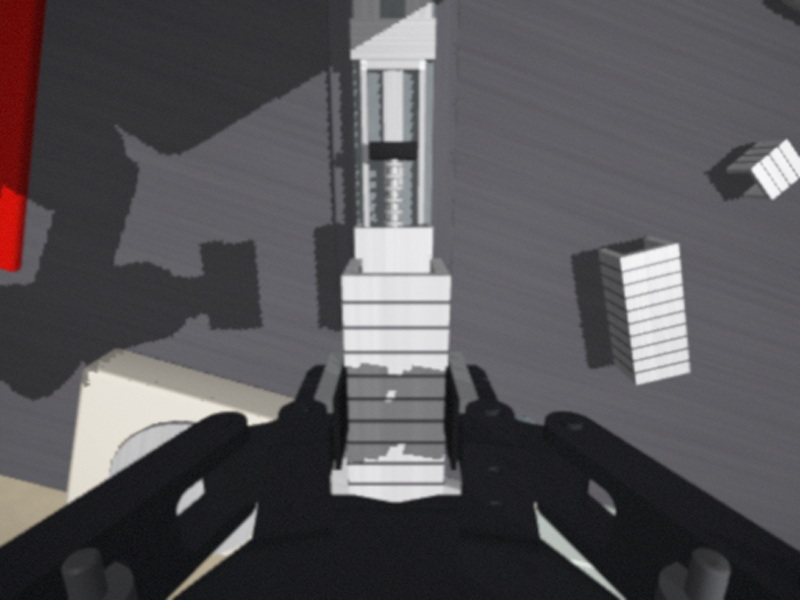

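View w3: the stick is held squarely between the pads (rows 275 to 485). The channel runs up the image at columns 360 to 435, with the lip at row ~65, the follower at ~150 and the cover front edge at ~228. I'll enlarge the channel in both views for precise edges.

Run:
```python
from h import *
import pickle
o=np.zeros((600,800,3),np.uint8)
a=cv2.imread("pics/w3.png");b=cv2.imread("pics/w4.png");c4=pickle.load(open("w4.pkl","rb"))
p=proj(c4,[513,-137,39]);print(p)
o[:,:400]=cv2.resize(a[15:165,200:300],(400,600),interpolation=cv2.INTER_CUBIC)
x=int(p[0])-50;y=max(0,int(p[1])-75);print(x,y);o[:,400:]=cv2.resize(b[y:y+150,x:x+100],(400,600),interpolation=cv2.INTER_CUBIC)
cv2.imwrite("pics/c3.png",o)
```

```text
[285.95295201 142.14726364]
235 67
```

View pics/c3.png

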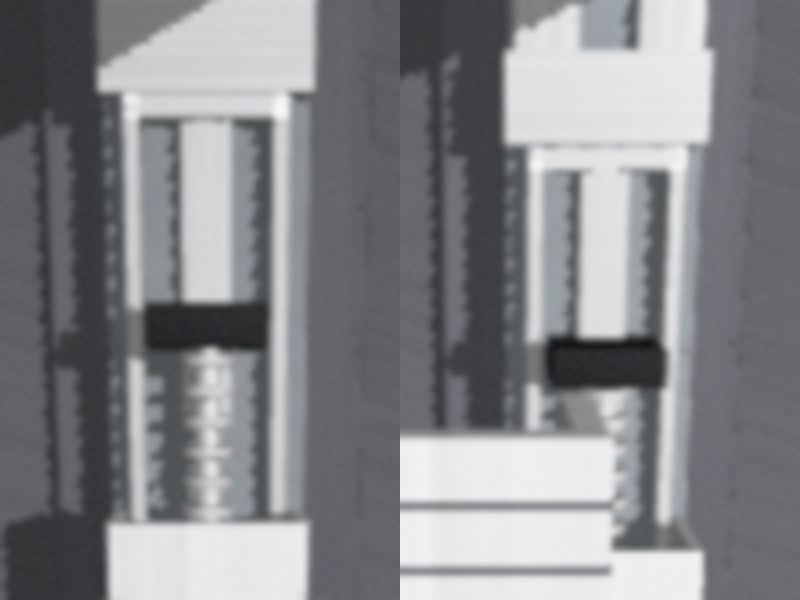

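Crop: the lip's inner edge is at (140..272,118) on the left view and (545..669,168) on the right view. The wall tops are at x 122/140 and 272/291 on the left, and 527/545 and 669/686 on the right. The follower is at row 303 on the left.

Run:
```python
from h import *
import pickle
c3=pickle.load(open("w3.pkl","rb"));c4=pickle.load(open("w4.pkl","rb"))
A=lambda x,y:((x+.5)/4-.5+200,(y+.5)/4-.5+15)
B=lambda x,y:((x-400+.5)/4-.5+235,(y+.5)/4-.5+67)
for n,p,q in(("lipL",(140,118),(545,168)),("lipR",(272,118),(669,168)),("outL",(123,95),(527,147)),("outR",(291,95),(687,147)),("noseL",(97,93),(503,145)),("noseR",(315,91),(711,144)),("folRearR",(268,349),(665,386))):
    print(n,np.round(tri([ray(c3,A(*p)),ray(c4,B(*q))]),1),np.round(onz(c3,A(*p),39),1),np.round(onz(c4,B(*q),39),1))
print("folfront w3 z60",onz(c3,A(206.5,303),60))
L,Rr=[onz(c3,A(x,118),39) for x in(140,272)]
# yaw from wall outer edges
for nm,x1,y1,x2,y2 in(("wallL",122,130,132,515),("wallR",291,130,283,515)):
    a=onz(c3,A(x1,y1),39);b=onz(c3,A(x2,y2),39);d=b-a;print(nm,np.degrees(np.arctan2(d[1],d[0])))
for c,l in((c3,"w3"),(c4,"w4")): print(l,c[2])
```

```text
lipL [ 481.5 -167.1   37.7] [ 481.9 -167.1   39. ] [ 481.4 -167.1   39. ]
lipR [ 470.3 -132.1   37.5] [ 470.7 -132.1   39. ] [ 470.2 -132.2   39. ]
outL [ 477.2 -173.8   35.5] [ 477.8 -173.3   39. ] [ 477.4 -174.    39. ]
outR [ 463.  -128.9   36.7] [ 463.6 -129.    39. ] [ 463.1 -129.2   39. ]
noseL [ 478.9 -180.8   35.6] [ 479.5 -180.3   39. ] [ 479.  -180.9   39. ]
noseR [ 460.2 -122.8   38.2] [ 460.6 -123.    39. ] [ 460.1 -122.8   39. ]
folRearR [ 530.  -114.1   54.2] [ 529.5 -113.7   39. ] [ 531.8 -110.7   39. ]
folfront w3 z60 [ 524.06851474 -134.18885717   60.        ]
wallL 18.151584306345264
wallR 17.498491477446436
w3 [ 543.66330068 -126.32930823  383.12411742]
w4 [ 489.32531137 -186.95988701  383.48678896]
```

Run:
```python
from h import *
import pickle
S=.64
for n,tcp in(("w3",[608.75,-106.1,240.2]),("w4",[554.64,-166.45,240.4])):
    c=pickle.load(open(n+".pkl","rb"));im=cv2.imread(f"pics/{n}.png");g=cv2.cvtColor(im,cv2.COLOR_BGR2GRAY)
    u=np.array([.9524,.3049]);v=np.array([-.3049,.9524])
    # column edges of bright crown at rows 186..225
    r=[]
    for row in(182,190,198,206,214,222):
        xs=np.where(g[row,205:300]>175)[0]+205
        if len(xs): r.append((row,xs.min(),xs.max()))
    for row,a,b in r:
        P=[onz(c,(x,row),tcp[2]-10.7+28)[:2]-tcp[:2] for x in(a-.5,b+.5)]
        print(n,row,a,b,[(round(p@u,1),round(p@v,1)) for p in P])
    col=g[150:215,240].astype(int);d=np.diff(col);print(col.tolist())
```

```text
w3 182 219 287 [(np.float64(-36.4), np.float64(-15.2)), (np.float64(-36.3), np.float64(16.7))]
w3 190 219 287 [(np.float64(-32.5), np.float64(-15.3)), (np.float64(-32.5), np.float64(16.8))]
w3 198 220 287 [(np.float64(-28.6), np.float64(-15.0)), (np.float64(-28.6), np.float64(16.9))]
w3 206 220 286 [(np.float64(-24.7), np.float64(-15.1)), (np.float64(-24.6), np.float64(16.6))]
w3 214 220 286 [(np.float64(-20.6), np.float64(-15.2)), (np.float64(-20.6), np.float64(16.7))]
w3 222 220 286 [(np.float64(-16.5), np.float64(-15.4)), (np.float64(-16.5), np.float64(16.8))]
[229, 228, 228, 228, 228, 228, 228, 227, 227, 227, 228, 227, 228, 227, 227, 228, 227, 226, 227, 227, 227, 227, 227, 221, 187, 162, 185, 220, 230, 232, 232, 232, 232, 233, 231, 232, 232, 232, 232, 231, 232, 223, 175, 136, 168, 216, 230, 231, 232, 232, 231, 231, 231, 231, 231, 231, 231, 224, 187, 139, 152, 208, 227, 231, 230]
w4 182 219 288 [(np.float64(-36.4), np.float64(-15.5)), (np.float64(-36.4), np.float64(16.9))]
w4 190 219 288 [(np.float64(-32.6), np.float64(-15.6)), (np.float64(-32.5), np.float64(17.0))]
w4 198 219 288 [(np.float64(-28.7), np.float64(-15.8)), (np.float64(-28.6), np.float64(17.1))]
w4 206 220 299 [(np.float64(-24.7), np.float64(-15.4)), (np.float64(-24.6), np.float64(22.5))]
w4 214 220 299 [(np.float64(-20.7), np.float64(-15.6)), (np.float64(-20.6), np.float64(22.6))]
w4 222 220 299 [(np.float64(-16.6), np.float64(-15.7)), (np.float64(-16.5), np.float64(22.8))]
[109, 108, 105, 105, 102, 103, 107, 108, 108, 108, 106, 107, 109, 108, 108, 107, 107, 107, 110, 107, 108, 107, 109, 110, 122, 145, 193, 230, 240, 242, 241, 240, 241, 241, 241, 241, 240, 240, 240, 241, 240, 233, 189, 144, 178, 226, 239, 240, 241, 240, 240, 241, 240, 240, 240, 240, 240, 234, 199, 150, 161, 222, 238, 239, 240]
```

```bash
python3 -m creep '-0.05 0.0125 -0.02 0 0 0;-0.0725 0.018 -0.06 0 0 0;-0.0725 0.018 -0.11 0 0 0;-0.0725 0.018 -0.16 0 0 0;-0.0725 0.018 -0.17 0 0 0;-0.0725 0.018 -0.17 0 0 0;-0.0725 0.018 -0.17 0 0 0'
python3 snap.py w5
python3 - <<'E'
from h import *
im=robot.camera("scene")[...,::-1];c=cal("scene");p=proj(c,[510,-138,40]).astype(int)
y,x=p[1]-38,p[0]-50
a=cv2.resize(im[y:y+75,x:x+100],(800,600),interpolation=cv2.INTER_CUBIC)[:300*2]
w=cv2.imread("pics/w5.png")
o=np.vstack([cv2.resize(a,(400,300)),cv2.resize(w,(400,300),interpolation=cv2.INTER_AREA)])
o=np.hstack([o,cv2.resize(w[80:320,170:330],(400,600),interpolation=cv2.INTER_CUBIC)])
cv2.imwrite("pics/c5.png",o)
E
```

```text
clock: 7.35
tcp_pos: [483.1, -149.7, 71.9]
eef_rot: [-0.482, 3.101, -0.003]
contact_force: [0.1, 0.3, -1.0]
grip_width: 30.9
finger_force: 59.9
7.4 [ 482.9792808  -149.72120891   72.03931511] [-0.48214784  3.10127334 -0.00332785] 30.85851894343997
```

View pics/c5.png

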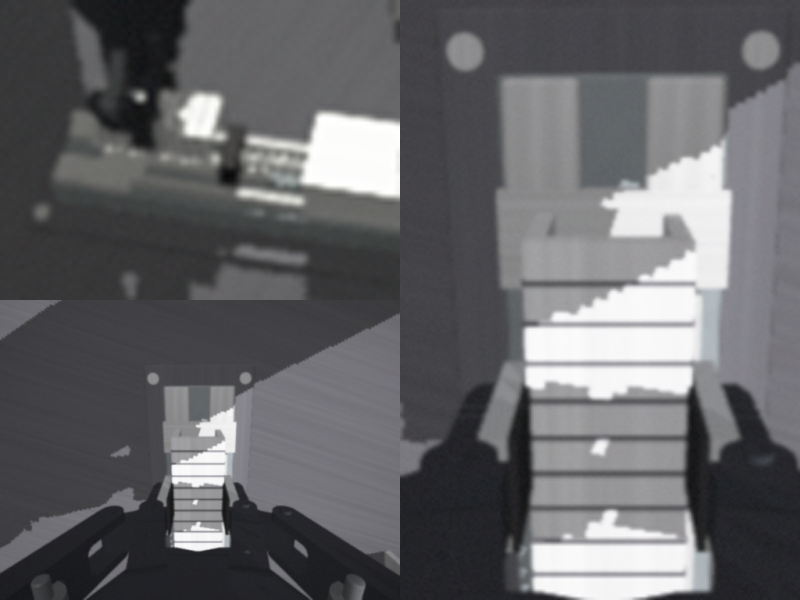

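Picture c5: the stick hovers level over the nose in front of the follower. Crown columns are 522..696 and nose cap columns 497..733 (right panel). I'll compute the lateral and yaw error from these.

Run:
```python
from h import *
import pickle
c=pickle.load(open("w5.pkl","rb"));t=np.array([482.98,-149.72])
u=np.array([.9524,.3049]);v=np.array([-.3049,.9524])
A=lambda x,y:((x-400+.5)/2.5-.5+170,(y+.5)/2.5-.5+80)
for n,pts,z in(("cap",[(497,240),(732,240)],39),("nose",[(500,130),(725,130)],36),("bolts",[(465,51),(760,49)],8),("crown f",[(522,260),(696,260)],89.3),("crown b",[(531,560),(684,560)],89.3),("front",[(522,241),(694,241)],89.3)):
    P=[onz(c,A(*p),z)[:2] for p in pts];M=(P[0]+P[1])/2-[476.0,-149.6];d=P[1]-P[0]
    print(n,np.round(P,1).tolist(),"rel lip u,v",round(M@u,1),round(M@v,1),"w",round(np.hypot(*d),1),"ang",round(np.degrees(np.arctan2(d[1],d[0]))-90,2))
d=t-[476.0,-149.6];print("tcp rel lip",d@u,d@v)
```

```text
cap [[465.3, -184.8], [446.9, -127.3]] rel lip u,v -21.0 -0.1 w 60.4 ang 17.71
nose [[438.6, -191.8], [421.4, -138.1]] rel lip u,v -48.5 -0.6 w 56.3 ang 17.7
bolts [[423.7, -210.4], [398.0, -131.6]] rel lip u,v -68.5 -0.5 w 82.9 ang 18.06
crown f [[453.9, -175.1], [444.1, -144.5]] rel lip u,v -28.9 -1.5 w 32.2 ang 17.71
crown b [[516.3, -155.6], [506.4, -124.9]] rel lip u,v 36.5 -1.9 w 32.3 ang 17.75
front [[450.4, -176.1], [440.8, -146.0]] rel lip u,v -32.5 -1.7 w 31.6 ang 17.71
tcp rel lip 6.6111640000000165 -2.24249000000001
```

```bash
python3 -m creep '-0.0014 0.001 -0.009 0 0 0;-0.0014 0.001 -0.0175 0 0 0;-0.0014 0.001 -0.0175 0 0 0;0.0053 0.0032 -0.0175 0 0 0;0.012 0.0053 -0.0175 0 0 0;0.0188 0.0075 -0.0175 0 0 0;0.0256 0.0096 -0.0175 0 0 0;0.0334 0.0121 -0.0175 0 0 0;0.0334 0.0121 -0.0175 0 0 0;0.0334 0.0121 -0.0175 0 0 0'
python3 snap.py w6
python3 - <<'E'
from h import *
im=cv2.imread("pics/w6.png");s=robot.camera("scene")[...,::-1];c=cal("scene");p=proj(c,[510,-138,40]).astype(int)
y,x=p[1]-38,p[0]-50
o=np.hstack([np.vstack([cv2.resize(s[y:y+75,x:x+100],(400,300),interpolation=cv2.INTER_CUBIC),cv2.resize(im,(400,300))]),cv2.resize(im[80:320,170:330],(400,600),interpolation=cv2.INTER_CUBIC)])
cv2.imwrite("pics/c6.png",o)
E
```

```text
clock: 8.7
tcp_pos: [514.4, -136.9, 52.7]
eef_rot: [0.483, -3.104, -0.0]
contact_force: [-3.9, 0.3, -1.1]
grip_width: 30.4
finger_force: 59.8
8.75 [ 514.33432567 -136.95560267   52.71952209] [ 4.82211890e-01 -3.10392895e+00 -1.61287710e-04] 30.69810104864048
```

View pics/c6.png

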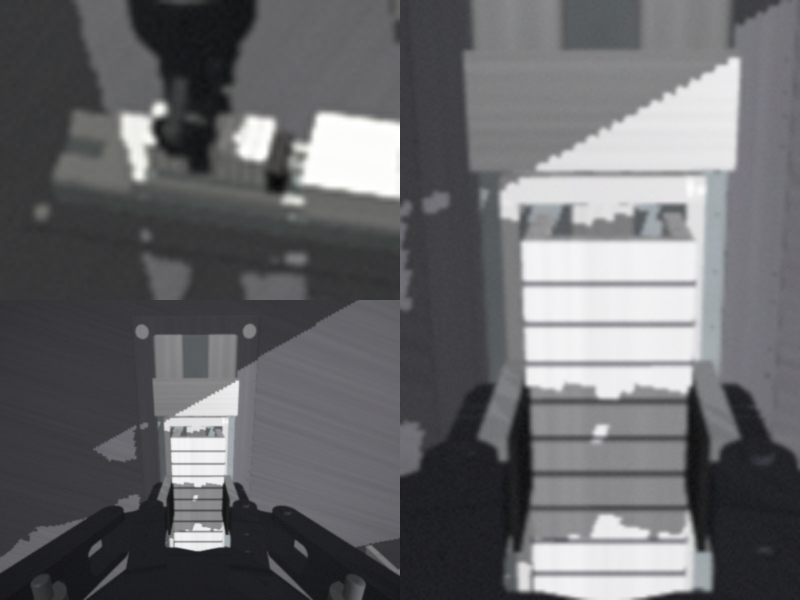

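Picture c6: the follower is pushed back and the spring force is about 4 N. The lip's inner edge is at row 204 and the stick's front end at row 240, so the stick is behind the lip. I'll check the gap numbers.

Run:
```python
from h import *
import pickle
c=pickle.load(open("w6.pkl","rb"))
u=np.array([.9524,.3049]);v=np.array([-.3049,.9524])
A=lambda x,y:((x-400+.5)/2.5-.5+170,(y+.5)/2.5-.5+80)
for n,pts,z in(("cap",[(464,110),(739,110)],39),("capedge",[(468,171),(736,171)],39),("lip outer walls",[(500,185),(706,185)],39),("lip",[(520,204),(686,204)],39),("crown f",[(522,260),(696,260)],70),("front",[(522,240),(696,240)],70)):
    P=[onz(c,A(*p),z)[:2] for p in pts];M=(P[0]+P[1])/2-[476.0,-149.6];d=P[1]-P[0]
    print(n,"u,v",round(M@u,1),round(M@v,1),"w",round(np.hypot(*d),1))
```

```text
cap u,v -20.7 -0.5 w 59.9
capedge u,v -7.5 -0.4 w 59.8
lip outer walls u,v -4.3 -0.2 w 46.2
lip u,v -0.0 -0.2 w 37.5
crown f u,v 5.0 1.1 w 32.2
front u,v 1.2 1.1 w 32.0
```

```bash
python3 -m creep '0.0018 -0.0008 0 0 0 0;0.0018 -0.0008 0 0 0 0;0.0018 -0.0008 -0.003 0 0 0;0.0018 -0.0008 -0.006 0 0 0;0.0018 -0.0008 -0.008 0 0 0;0.0018 -0.0008 -0.008 0 0 0'
python3 -m creep '0 0 -0.0015 0 0 0;0 0 -0.003 0 0 0;0 0 -0.003 0 0 0'
python3 -m creep '0 0 -0.001 0 0 0;0 0 -0.001 0 0 0'
```

```text
clock: 9.55
tcp_pos: [516.7, -138.2, 44.6]
eef_rot: [-0.482, 3.104, -0.001]
contact_force: [-3.2, -2.9, -1.5]
grip_width: 30.6
finger_force: 60.0
clock: 9.93
tcp_pos: [516.4, -137.8, 41.6]
eef_rot: [0.482, -3.104, 0.0]
contact_force: [-3.2, -2.5, -0.4]
grip_width: 30.8
finger_force: 60.1
clock: 10.18
tcp_pos: [516.5, -137.8, 41.1]
eef_rot: [-0.482, 3.104, -0.0]
contact_force: [-4.7, -1.8, 4.9]
grip_width: 30.2
finger_force: 60.5
```

The stick touched the floor at the expected height. Next I'll ease forward to the lip, release and rise.

```bash
python3 -m creep '-0.001 -0.0003 0 0 0 0;-0.002 -0.0006 0 0 0 0;-0.002 -0.0006 0 0 0 0'
python3 -m creep '0 0 0 0 0 0;0 0 0 0 0 0;0 0 0 0 0 0;0 0 0 0 0 0;0 0 0 0 0 0' 0.8
python3 -m creep '0 0 0.03 0 0 0;0 0 0.08 0 0 0;0 0 0.14 0 0 0;0.02 0.006 0.17 0 0 0;0.02 0.006 0.17 0 0 0;0.02 0.006 0.17 0 0 0'
python3 snap.py w7
python3 - <<'E'
from h import *
im=cv2.imread("pics/w7.png");s=robot.camera("scene")[...,::-1];c=cal("scene");p=proj(c,[530,-138,50]).astype(int)
y,x=p[1]-38,p[0]-50
o=np.hstack([np.vstack([cv2.resize(s[y:y+75,x:x+100],(400,300),interpolation=cv2.INTER_CUBIC),cv2.resize(im,(400,300))]),cv2.resize(im[50:290,170:330],(400,600),interpolation=cv2.INTER_CUBIC)])
cv2.imwrite("pics/c7.png",o)
E
```

```text
clock: 10.55
tcp_pos: [514.9, -138.4, 41.1]
eef_rot: [-0.482, 3.104, -0.0]
contact_force: [-2.6, 1.9, 4.7]
grip_width: 30.5
finger_force: 60.6
clock: 11.18
tcp_pos: [514.5, -138.4, 40.7]
eef_rot: [-0.482, 3.104, -0.0]
contact_force: [0.5, -0.2, -0.3]
grip_width: 68.3
finger_force: 0.0
clock: 11.92
tcp_pos: [533.3, -132.1, 209.7]
eef_rot: [0.482, -3.102, -0.001]
contact_force: [-0.1, -0.2, 0.1]
grip_width: 68.7
finger_force: 0.0
11.975 [ 532.81046286 -131.96157512  209.17376348] [ 4.81869464e-01 -3.10135160e+00 -2.29518836e-03] 68.32971646953862
```

View pics/c7.png

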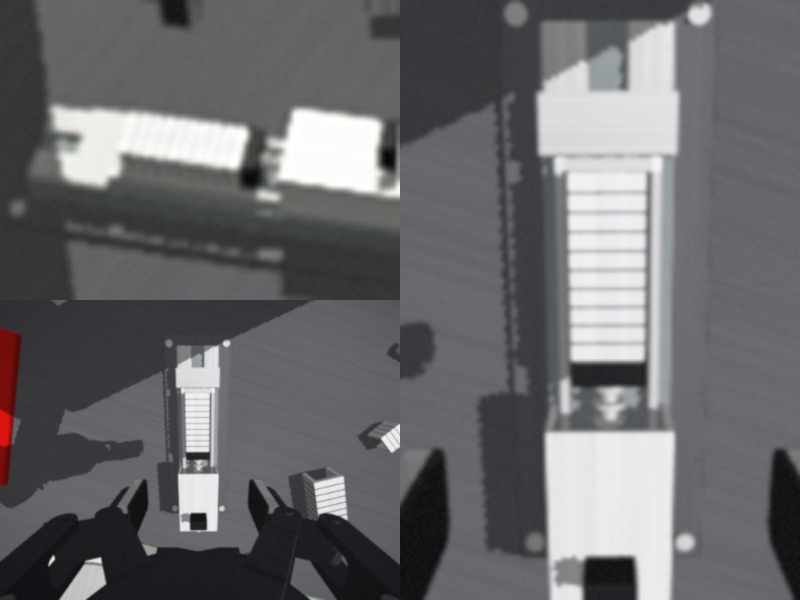

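Picture c7: the stick is seated in the channel between the lip (row ~168) and the follower (row ~365). The cover front edge is at row 430 and the tab front at row 557. Next I'll locate the tab and check the stick's place and height.

Run:
```python
from h import *
import pickle
c=pickle.load(open("w7.pkl","rb"))
u=np.array([.9524,.3049]);v=np.array([-.3049,.9524]);bay=np.array([514.1,-137.4])
A=lambda x,y:((x-400+.5)/2.5-.5+170,(y+.5)/2.5-.5+50)
for n,pts,z in(("stick front",[(567,171),(646,171)],58),("stick rear",[(569,363),(647,363)],58),("cover front",[(545,432),(674,432)],70),("tab front base",[(584,557),(636,557)],70),("tab front top",[(584,557),(636,557)],95)):
    P=[onz(c,A(*p),z)[:2] for p in pts];M=(P[0]+P[1])/2-bay;d=P[1]-P[0]
    print(n,"u,v",round(M@u,1),round(M@v,1),"w",round(np.hypot(*d),1))
g=cv2.cvtColor(cv2.imread("pics/w7.png"),cv2.COLOR_BGR2GRAY);print(g[265:325:2,254].tolist())
for row in (285,288): xs=np.where(g[row,230:280]<70)[0]+230;print(row,xs.min(),xs.max(),[np.round((onz(c,(x,row),95)[:2]-bay)@np.array([u,v]).T,1).tolist() for x in(xs.min()-.5,xs.max()+.5)])
for row in (272,293): print(row,(onz(c,(253,row),95)[:2]-bay)@u,(onz(c,(253,row),70)[:2]-bay)@u)
o=robot.get_obs()["tcp_pos"][:2]-bay;print("tcp",o@u,o@v)
```

```text
stick front u,v -40.9 -0.6 w 32.2
stick rear u,v 40.8 -0.1 w 34.2
cover front u,v 68.4 0.5 w 55.9
tab front base u,v 129.7 0.7 w 23.8
tab front top u,v 114.0 0.6 w 21.7
[233, 233, 233, 217, 73, 16, 16, 23, 21, 25, 36, 34, 35, 35, 45, 190, 145, 107, 106, 106, 106, 105, 105, 107, 105, 103, 101, 101, 62, 30]
285 244 263 [[129.0, -10.2], [129.1, 10.9]]
288 244 263 [[132.7, -10.2], [132.7, 11.0]]
272 113.4448665210742 129.09740718666404
293 138.84259901695364 156.9571724784335
tcp 19.363395790961363 -0.5594090610728358
```

I'll push the tab's rear face with shut fingers, starting from behind it.

```bash
python3 -m creep '0.055 0.018 0 0 0 0;0.11 0.036 0 0 0 0;0.141 0.0463 0 0 0 0;0.141 0.0463 -0.02 0 0 0;0.141 0.0463 -0.06 0 0 0;0.141 0.0463 -0.10 0 0 0;0.141 0.0463 -0.128 0 0 0;0.141 0.0463 -0.128 0 0 0;0.141 0.0463 -0.128 0 0 0' 0
python3 -m creep '-0.0095 -0.003 0 0 0 0;-0.019 -0.0061 0 0 0 0;-0.0286 -0.0091 0 0 0 0;-0.0381 -0.0122 0 0 0 0;-0.0381 -0.0122 0 0 0 0'
python3 - <<'E'
from h import *
print((robot.get_obs()["tcp_pos"][:2]-[514.1,-137.4])@np.array([[.9524,-.3049],[.3049,.9524]]))
E
```

```text
clock: 13.15
tcp_pos: [675.5, -86.3, 83.0]
eef_rot: [0.482, -3.104, 0.0]
contact_force: [-0.8, -0.5, 0.0]
grip_width: -0.2
finger_force: 0.0
clock: 13.78
tcp_pos: [636.0, -98.7, 82.9]
eef_rot: [0.481, -3.103, 0.0]
contact_force: [-0.2, 0.8, -0.1]
grip_width: 0.2
finger_force: 0.0
[127.90794284  -0.28125542]
```

```bash
python3 -m creep '-0.0143 -0.0046 0 0 0 0;-0.0286 -0.0092 0 0 0 0;-0.0429 -0.0137 0 0 0 0;-0.0571 -0.0183 0 0 0 0;-0.0667 -0.0213 0 0 0 0'
python3 - <<'E'
from h import *
bay=np.array([514.1,-137.4]);u=np.array([.9524,.3049])
o=robot.get_obs();print((o["tcp_pos"][:2]-bay)@u,o["contact_force"])
c=cal("top");im=robot.camera("top")[...,::-1].copy();cv2.imwrite("pics/t8.png",im)
s=cal("scene");i2=robot.camera("scene")[...,::-1].copy();cv2.imwrite("pics/s8.png",i2)
p=proj(s,[540,-130,60]).astype(int);q=proj(c,[540,-130,60]).astype(int)
o=np.hstack([cv2.resize(i2[p[1]-60:p[1]+60,p[0]-60:p[0]+60],(400,400),interpolation=cv2.INTER_CUBIC),cv2.resize(im[q[1]-60:q[1]+60,q[0]-60:q[0]+60],(400,400),interpolation=cv2.INTER_CUBIC)])
cv2.imwrite("pics/c8.png",o)
E
```

```text
clock: 14.4
tcp_pos: [569.5, -120.1, 82.8]
eef_rot: [0.482, -3.104, 0.0]
contact_force: [3.4, -0.4, 0.2]
grip_width: 0.2
finger_force: 1.5
58.05278809703094 [ 3.39701207 -0.44809045  0.22047628]
```

View pics/c8.png

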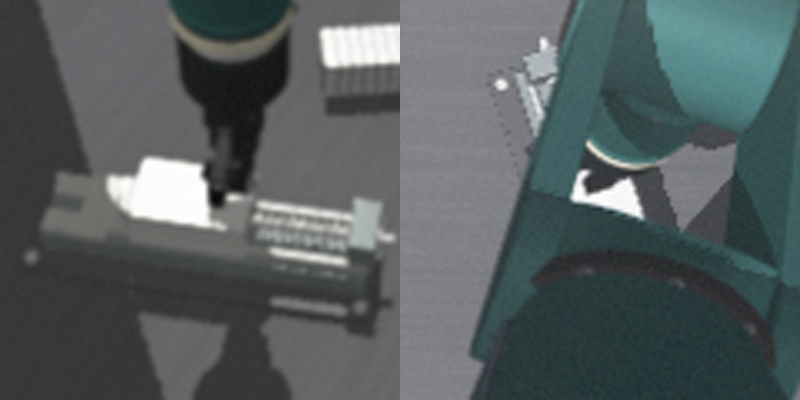

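Picture c8: the cover (left panel, front at ~(115,190)) is moving with the fingers behind the tab and is nearly shut, at about 3.4 N. I'll continue gently to the stop.

```bash
python3 -m creep '-0.006 -0.0019 0 0 0 0;-0.011 -0.0035 0 0 0 0;-0.0152 -0.0049 0 0 0 0'
python3 -m creep '-0.0019 -0.0006 0 0 0 0;-0.0019 -0.0006 0 0 0 0'
python3 -m creep '-0.0019 -0.0006 0 0 0 0;-0.0019 -0.0006 0 0 0 0'
python3 -c "
from h import *
print((robot.get_obs()['tcp_pos'][:2]-[514.1,-137.4])@np.array([.9524,.3049]))"
```

```text
clock: 14.88
tcp_pos: [555.1, -124.3, 82.5]
eef_rot: [0.482, -3.104, -0.001]
contact_force: [2.7, 2.5, -1.4]
grip_width: 0.5
finger_force: 1.4
clock: 15.12
tcp_pos: [553.0, -125.2, 82.7]
eef_rot: [0.482, -3.103, -0.0]
contact_force: [0.7, 0.3, -0.1]
grip_width: 0.0
finger_force: 0.2
clock: 15.38
tcp_pos: [551.6, -125.8, 82.7]
eef_rot: [0.482, -3.104, 0.0]
contact_force: [0.6, 1.4, -0.5]
grip_width: -0.1
finger_force: 0.9
39.23627019693074
```

```bash
python3 -m creep '-0.0019 -0.0006 0 0 0 0;-0.0019 -0.0006 0 0 0 0'
python3 -m creep '-0.0019 -0.0006 0 0 0 0;-0.0019 -0.0006 0 0 0 0'
python3 -c "
from h import *
print((robot.get_obs()['tcp_pos'][:2]-[514.1,-137.4])@np.array([.9524,.3049]))"
```

```text
clock: 15.62
tcp_pos: [549.7, -126.4, 82.8]
eef_rot: [0.482, -3.104, 0.0]
contact_force: [1.0, 1.4, -1.1]
grip_width: 0.0
finger_force: 1.0
clock: 15.88
tcp_pos: [549.3, -126.6, 82.9]
eef_rot: [-0.481, 3.102, -0.0]
contact_force: [6.3, 3.8, -3.3]
grip_width: -0.1
finger_force: 3.4
36.81696731876069
```

The force is rising at the expected stop. One more small nudge, then I'll back off, rise and look.

```bash
python3 -m creep '-0.0014 -0.0005 0 0 0 0;-0.0014 -0.0005 0 0 0 0'
python3 -m creep '0.01 0.0032 0 0 0 0;0.02 0.0064 0 0 0 0;0.02 0.0064 0.05 0 0 0;0.02 0.0064 0.11 0 0 0;0.05 0.016 0.16 0 0 0;0.05 0.016 0.16 0 0 0;0.05 0.016 0.16 0 0 0'
python3 snap.py w9
python3 - <<'E'
from h import *
im=cv2.imread("pics/w9.png");s=robot.camera("scene")[...,::-1];c=cal("scene");p=proj(c,[530,-138,50]).astype(int)
y,x=p[1]-38,p[0]-50
o=np.hstack([np.vstack([cv2.resize(s[y:y+75,x:x+100],(400,300),interpolation=cv2.INTER_CUBIC),cv2.resize(im,(400,300))]),cv2.resize(im[0:240,170:330],(400,600),interpolation=cv2.INTER_CUBIC)])
cv2.imwrite("pics/c9.png",o)
E
```

```text
clock: 16.12
tcp_pos: [549.3, -126.7, 83.0]
eef_rot: [-0.48, 3.099, 0.0]
contact_force: [9.4, 6.0, -6.3]
grip_width: 0.2
finger_force: 5.4
clock: 17.0
tcp_pos: [595.8, -111.3, 242.2]
eef_rot: [0.483, -3.103, -0.0]
contact_force: [-0.7, -0.5, -1.2]
grip_width: -0.2
finger_force: 0.0
17.05 [ 594.99922658 -111.15941845  241.27818689] [ 4.81849441e-01 -3.10115705e+00 -1.55499211e-03] 0.2145128947067949
```

View pics/c9.png

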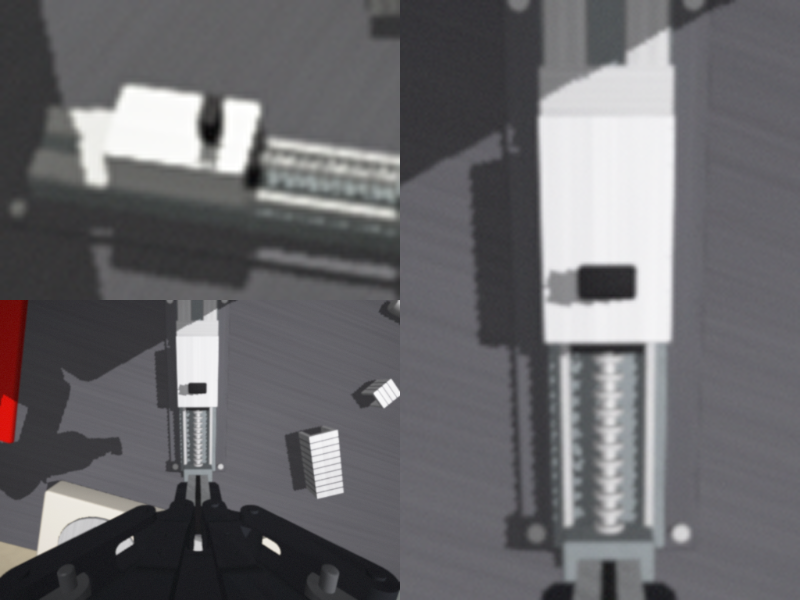

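Picture c9: the cover lies fully over the bay. Its front edge (row ~113, right panel) is at the nose block, the tab is at (607,282), and the follower sits just under the cover's rear edge (row ~347). I'll check the travel and hand in.

Run:
```python
from h import *
import pickle
c=pickle.load(open("w9.pkl","rb"));bay=np.array([514.1,-137.4]);u=np.array([.9524,.3049])
A=lambda x,y:((x-400+.5)/2.5-.5+170,(y+.5)/2.5-.5)
f,r=[(onz(c,A(607,y),70)[:2]-bay)@u for y in(115,343)];print(f,r)
if f<-44 and r<48: print(robot.close_job())
```

```text
-46.37858050661298 45.714761586412884
the job is handed in; nothing more can be done
None
```

I loaded the full 80 mm stick flat against the front lip with the follower pushed back behind it, then slid the cover shut to its stop (front edge measured at -46.4 mm, nominal -46 mm), and handed the job in at about 17 s.

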